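# Load the indexing fixture and hold it at the third stop

### The arm

A 7-joint arm with a two-finger parallel gripper is mounted at the origin on a cart in front of the work surface, level with it; the furniture and walls round the work are solid. World frame = base frame: x ahead of the robot, y to its left, z up, the work surface at z = 0. Lengths are in m, angles in rad, forces in N, time in s.
With the tool pointing down it reaches from about 0.4 to 0.9 m from the base axis. Payload 5.6 kg.
Tool frame: the origin (TCP) lies midway between the tips of the shut fingers; the grasp point (between the pads) lies 19 mm behind it (r.grasp_offset is the distance from the TCP to the grasp point, in m); z points along the fingers, x is the direction in which the jaws open and shut, and the axes are right-handed (so a half turn about z gives the same grasp; the last joint's range is limited). The gripper opens to 92 mm and grips with 3 to 60 N. Pads are 20 mm wide; open, the fingers measure 128 mm over their backs; the gripper's body (75 mm by 189 mm) begins 69 mm behind the grasp point.
Start: joints at [-1.359, 0.468, -0.012, 1.603, 0.006, 1.071, -0.056], TCP at [0.164, 0.629, 0.215] pointing down, gripper open.
Joint ranges: [-2.53, 2.53], [-0.31, 2.02], [-1.57, 1.55], [0.28, 2.44], [-1.29, 4.43], [0.15, 1.84], [-2.92, 2.92]. Speed limits (rad/s): [2.57, 2.57, 3.14, 3.14, 3.14, 3.14, 3.14].

### API

Orientations are given as a unit quaternion [x, y, z, w].
In Python, from workcell import state, viewer, r, finder gives the robot as it stands. The module is installed in compiled form; this text tells all that it offers.
- The arm moves only by the tool move_arm, never from a script. Its argument "commands" is a list of rows, each a list of 7 numbers: the finger opening in mm, from 0 to 91.9, then the shift along the tool's x, y, z in mm, then the turn, a rotation vector about the tool's x, y, z in degrees. A call has 1 to 20 rows; each row shifts and turns the commanded pose from where the row before left it, along the tool's axes as they then stand; what a row does not reach is not made up. A row lasts 1/12 s, in which the tool goes at most 41.7 mm and 7.16 degrees, less where a joint would pass 70% of its speed; a pose out of reach is approached as far as the arm can. A call with a gripper value outside its range is refused whole. The fingers move at their own pace and stop on an object; "newtons" is the grip in N (left out, the last holds). Time passes only in rows, so rows that do not move let the fingers close. It gives the time, the measured TCP pose, the force and the opening at its end, in the units of the state.
- state(): the state, without advancing time (a new reading comes with each control period).
- viewer.snapshot(name): name is "side" or "top" or "wrist"; returns (picture, depth): 384x512x3 uint8, red, green, blue; 384x512 float32, m along the optical axis (not along the pixel's ray), 0 where there is no reading.
- viewer.camera_model(name): a dict with "camera_matrix" (3x3 intrinsics, pixels), "D" ([k1, k2, p1, p2, k3] as OpenCV has them; the pictures are not rectified), "world_from_camera" (4x4, takes a point from camera to world coordinates). Camera axes: x right, y up, looking along -z (the intrinsics and any distortion apply to the point x, -y, -z); pixel columns grow to the right and rows downward; lengths in m; the calibration is good to about 2 mm. A picture is of the moment at which its call begins: read the wrist's pose just before it. camera_model takes no time and is no camera call; for the wrist camera it gives the pose at the moment of the call.
- r.job_done(): hands the job in, once; it reports no verdict.
Trained networks look in the newest picture that a camera, given by its name, has taken for a name from the list of things; names that differ only in an ending like _2 or _b are one class to them, and where a whole thing is asked for, a point or a joint stands for the part that bears it (a point fixed in the world has none). Each returns a list of dicts, best first, with "score" (0 to 1); they miss things now and then, are a little off and sometimes report something else, mostly with a low value. They report only what shows in the picture. A call takes as long as a camera call.
- finder.find_in(camera, name): "pixel" ([column, row] in pixels, amid what is visible of it).
- finder.masks_of(camera, name): "mask" (384x512 bool, what is visible of it) and "pixel" ([column, row] in pixels, amid what is visible of it).
The state is a dict: "t": time; "joint_pos": joint angles; "joint_velocities": joint speeds; "tau": joint torques, N m; "eef_pos": TCP position; "tcp_rot": TCP orientation; "contact_force": force on the tool from outside, world axes, zero at the start; "moment": the same for the moment, N m; "opening": finger opening in m.
Only numpy, scipy, OpenCV 4.12 (cv2) and the standard library are available. Lean on these libraries where they do the work, as an engineer would, in place of code of your own. Each camera call takes 0.05 s, during which the arm holds its last target.

### The job

Take the small test rotor from its storage cradle and lay it level in the two V-notched posts of the indexing fixture's turntable. Let go of it, then turn the fixture's knob clockwise, counting the clicks, to the third stop without clicking over to the fourth, and hold it there against its return spring: finish while still gripping the knob, with the rotor still lying in the notches. Leave the aluminium block, the dish and the bottle where they are.

Things in the scene. Friction and masses are not known exactly. Their poses are not given: they have to be found in the camera images.
- rotor_mid (a point): Middle of the test rotor's shaft, on its axis; the shaft lies along this point's y axis. A steel shaft 3.2 mm thick, 92 mm long, with a dark laminated pack 17 mm thick and 16 mm long, its centre 13 mm to -y of this point; 45 g. It starts lying in the cradle's notches, shaft 38 mm above the bench. Grasp it across the pack, from above.
- cradle: Storage cradle fixed to the bench: a flat aluminium plate 60 (x) x 100 (y) x 10 mm, origin under its centre, with two V-notched posts at y = +34 and -34 mm, 45 mm high.
- fixture: The indexing fixture, fixed to the bench: a grey plate 140 (x) x 290 (y) x 18 mm, origin under its centre. On it the turntable is centred at y = +78 mm and the knob at y = -78 mm; both turn about upright axes.
- nest (a point): Where the middle of the shaft lies when the rotor rests in the turntable's notches: on the turntable's axis, 76 mm above the bench; the shaft then lies along this point's y axis, either way round. Two posts, 6 mm thick, at y = +34 and -34 mm, with 90 degree V notches 9 mm deep, 18 mm wide at the mouth. The disc (116 mm diameter) turns with the knob, one to one, the same way.
- knob_grip (a point): On the knob's axis, at the height to grip, 74 mm above the bench. The black knob has an upright bar 46 mm long (along the x axis of this point), 16 mm wide (y) and 36 mm tall (from 49 to 85 mm above the bench) on a round skirt of 48 mm diameter.
- knob (a joint): Angle of the knob in rad: 0 at home, growing clockwise seen from above. Detents (clicks) every 24 degrees: first stop 0.419, second 0.838, third 1.257, fourth 1.676; hard stop at 2.09. A return spring of about 0.07 N m drives it home when released, and each click adds or takes off about 0.06 N m, so it takes up to 0.14 N m.
- trial_block: Bystander: aluminium block 32 x 56 x 27 mm with three pegs; origin under its centre.
- dish: Bystander: small dish, 33 mm diameter, 12 mm high; origin under its centre.
- oil_bottle: Bystander: dropper bottle, 38 mm diameter, 104 mm high; origin under its centre.

How it is judged:
By the outcome, as a careful person would: the job done as asked, in the order asked, and still so for the second after the job is handed in, while the arm keeps its last pose, push and grip.
It also fails if it takes over 58 s, if anything falls off the work surface, if the arm or the gripper's body presses on something with over 40 N, if the wrist force passes 120 N, or if a joint passes its speed limit or range.

## Working session

There is one attempt and no reset: what is moved stays moved. The work goes in short steps, Python scripts to look and compute and a tool call to move; the robot and the scene stay as the last step left them, time stands still between calls to the robot, and variables do not carry over. Pictures are saved under pics/ and viewed, and the job is handed in when it is done.

Besides the shell and the picture viewer there is one more tool, called after "Call:" by a JSON object that holds its "method" and its "body", one argument or row to a line. move_arm: Moves the arm, as the interface text tells. Its arguments: {"type":"object","properties":{"commands":{"type":"array"},"newtons":{"type":"number"}},"required":["commands"]}

```bash
mkdir -p pics
cat > h.py <<'E'
import numpy as np, cv2
from workcell import state, viewer, r, finder
def snap(cam,name):
    cm=viewer.camera_model(cam); p,d=viewer.snapshot(cam)
    cv2.imwrite(f'pics/{name}.png',p[:,:,::-1]); np.savez(f'pics/{name}.npz',p=p,d=d,K=cm['camera_matrix'],D=cm['D'],T=cm['world_from_camera'])
    return p,d,cm
def world(cm,d,px):
    px=np.atleast_2d(np.array(px,float)); K=np.array(cm['camera_matrix']);D=np.array(cm['D'])
    u=cv2.undistortPoints(px.reshape(-1,1,2),K,D).reshape(-1,2)
    z=np.array([d[int(round(b)),int(round(a))] for a,b in px])
    P=np.c_[u[:,0]*z,-u[:,1]*z,-z,np.ones(len(z))]
    return (P@np.array(cm['world_from_camera']).T)[:,:3]
def allw(cm,d):
    h,w=d.shape; g=np.stack(np.meshgrid(np.arange(w),np.arange(h)),-1).reshape(-1,2)
    return world(cm,d,g).reshape(h,w,3)
def atz(cm,px,zw):
    px=np.atleast_2d(np.array(px,float)); K=np.array(cm['camera_matrix']);D=np.array(cm['D']);T=np.array(cm['world_from_camera'])
    u=cv2.undistortPoints(px.reshape(-1,1,2),K,D).reshape(-1,2)
    R=np.c_[u[:,0],-u[:,1],-np.ones(len(u))]@T[:3,:3].T
    return T[:3,3]+R*((zw-T[2,3])/R[:,2])[:,None]
def proj(cm,X):
    T=np.linalg.inv(np.array(cm['world_from_camera'])); X=np.atleast_2d(X)
    c=X@T[:3,:3].T+T[:3,3]; c=c*[1,-1,-1]
    return cv2.projectPoints(c,np.zeros(3),np.zeros(3),np.array(cm['camera_matrix']),np.array(cm['D']))[0].reshape(-1,2)
E
python3 - <<'E'
from h import *
s=state();print(s['t'],s['eef_pos'],s['tcp_rot'],s['opening'],r.grasp_offset)
for c in ['top','side','wrist']:
    p,d,cm=snap(c,c+'0'); print(c,np.round(cm['world_from_camera'],3).tolist(),np.round(cm['camera_matrix'],1).tolist(),cm['D'])
    for n in ['rotor_mid','cradle','fixture','nest','knob_grip','knob','trial_block','dish','oil_bottle']:
        try:
            f=finder.find_in(c,n)
            print(n,[(np.round(x['pixel']).tolist(),round(x['score'],2),np.round(world(cm,d,x['pixel'])[0],3).tolist()) for x in f[:2]])
        except Exception as e: print(n,e)
print(state()['t'])
E
```

```text
0.0 [0.16374923 0.62842322 0.21364664] [ 7.91230141e-01  6.11517852e-01 -6.62917679e-04  5.84410352e-04] 0.09193884547642732 0.0187
top [[-0.12, 0.972, -0.201, 0.281], [-0.993, -0.119, 0.02, -0.015], [-0.004, 0.202, 0.979, 1.288], [0.0, 0.0, 0.0, 1.0]] [[410.5, 0.0, 262.6], [0.0, 410.5, 187.5], [0.0, 0.0, 1.0]] [-0.06711139  0.          0.          0.          0.        ]
rotor_mid [([204.0, 181.0], 0.53, [0.579, 0.139, 0.044])]
cradle [([200.0, 187.0], 0.93, [0.281, -0.015, 1.288]), ([383.0, 236.0], 0.62, [0.344, -0.394, 0.017])]
fixture [([330.0, 177.0], 0.65, [0.548, -0.256, 0.026])]
nest [([301.0, 173.0], 0.62, [0.571, -0.169, 0.031]), ([154.0, 222.0], 0.39, [0.466, 0.298, 0.059])]
knob_grip [([356.0, 172.0], 0.54, [0.541, -0.325, 0.087])]
knob [([357.0, 177.0], 0.79, [0.525, -0.325, 0.087])]
trial_block [([383.0, 238.0], 0.7, [0.337, -0.394, 0.017]), ([200.0, 183.0], 0.29, [0.574, 0.151, 0.042])]
dish [([254.0, 131.0], 0.5, [0.735, -0.035, 0.005])]
oil_bottle [([154.0, 225.0], 0.52, [0.457, 0.297, 0.059])]
side [[-0.972, 0.11, -0.206, 0.338], [-0.233, -0.498, 0.835, 0.806], [-0.
[... 324 characters left out ...]

fixture []
nest [([263.0, 179.0], 0.82, [0.567, -0.179, 0.029])]
knob_grip [([280.0, 147.0], 0.73, [0.538, -0.321, 0.078]), ([262.0, 180.0], 0.22, [0.567, -0.169, 0.032])]
knob [([280.0, 151.0], 0.57, [0.54, -0.325, 0.062])]
trial_block []
dish [([199.0, 204.0], 0.47, [0.721, -0.028, 0.011])]
oil_bottle [([259.0, 301.0], 0.79, [0.457, 0.33, 0.054])]
wrist [[0.252, -0.924, -0.287, 0.083], [0.968, 0.24, 0.075, 0.651], [-0.001, -0.297, 0.955, 0.385], [0.0, 0.0, 0.0, 1.0]] [[338.0, 0.0, 255.7], [0.0, 338.0, 198.0], [0.0, 0.0, 1.0]] [-0.03073008  0.          0.          0.          0.        ]
rotor_mid []
cradle []
fixture []
nest []
knob_grip []
knob []
trial_block []
dish []
oil_bottle []
1.5
```

View pics/top0.png

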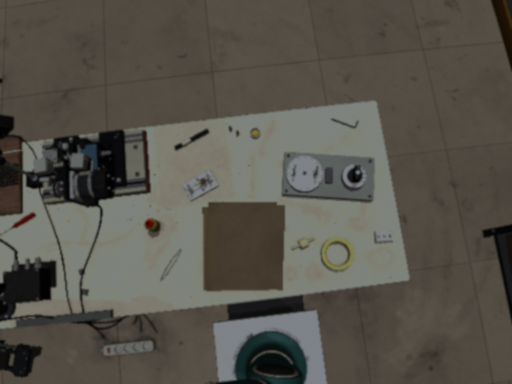

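View pics/side0.png

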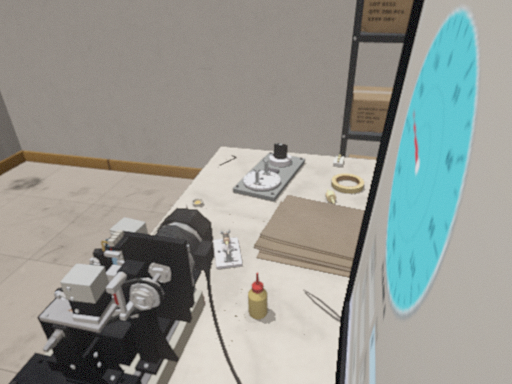

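Run:
```python
import cv2
a=cv2.imread('pics/top0.png')
b=cv2.resize(a[130:240,160:260],None,fx=5,fy=5,interpolation=cv2.INTER_CUBIC)
c=cv2.resize(a[125:235,260:400],None,fx=5,fy=5,interpolation=cv2.INTER_CUBIC)
cv2.imwrite('pics/top0b.png',b);cv2.imwrite('pics/top0c.png',c)
```

```text
(no output)
```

View pics/top0b.png

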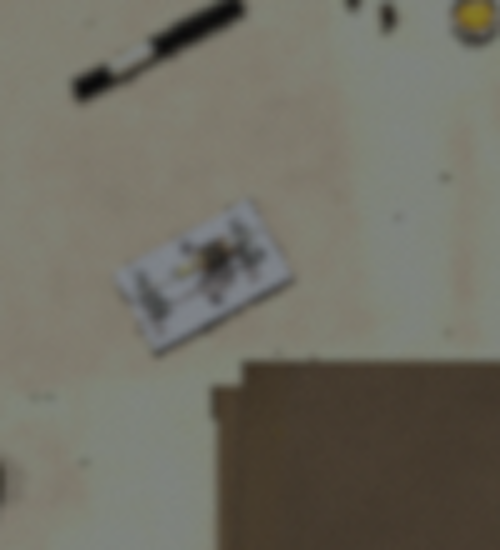

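View pics/top0c.png

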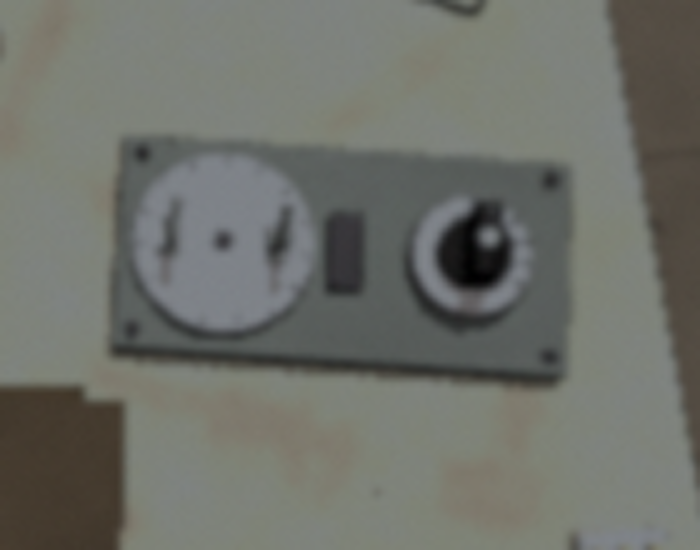

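Top view: cradle around (200,185) with the rotor's pack towards (203,181), fixture plate corners about (284,152)-(373,201), turntable (304,173), knob (355,174). Now coarse poses.

Run:
```python
from h import *
f=np.load('pics/top0.npz'); cm=dict(camera_matrix=f['K'],D=f['D'],world_from_camera=f['T']); 
A=lambda l,o:np.array(l)/5+np.array(o)-0.4
def rep(n,px,z,a,b):
    W=atz(cm,px,z);c=W.mean(0)
    e=np.linalg.norm(np.roll(W,-1,0)-W,axis=1)
    print(n,c.round(4),e.round(4)); 
    e1=(W[0]+W[1]-W[2]-W[3]); print(np.degrees(np.arctan2(e1[1],e1[0])))
    e1=(W[0]+W[3]-W[2]-W[1]); print(np.degrees(np.arctan2(e1[1],e1[0])))
    return c
rep('fix',A([(122,137),(570,162),(563,380),(110,352)],(260,125)),.018,0,0)
rep('crad',A([(248,197),(297,278),(157,355),(118,275)],(160,130)),.010,0,0)
print('tt',atz(cm,A([(224,240)],(260,125)),.03)); print('knob',atz(cm,A([(474,258)],(260,125)),.05)); print('pack',atz(cm,A([(215,255)],(160,130)),.038))
print('shaft ends',atz(cm,A([(150,300),(240,245)],(160,130)),.038))
X=allw(cm,f['d'])
m=(X[...,2]>.015)&(X[...,2]<1)&(X[...,0]>.2)&(X[...,0]<.8)&(np.abs(X[...,1])<.45)
import cv2
n,l,st,ce=cv2.connectedComponentsWithStats(m.astype('uint8'))
for i in range(1,n):
    if st[i,4]>10: q=X[l==i];print(st[i],q.min(0).round(3),q.max(0).round(3))
```

```text
fix [ 0.5537 -0.2526  0.018 ] [0.2893 0.143  0.2861 0.1411]
-11.23900218798021
79.62097770037536
crad [0.5759 0.1534 0.01  ] [0.0625 0.101  0.0584 0.0967]
-66.17164719346891
22.64020178038446
tt [[ 0.57070687 -0.17809607  0.03      ]]
knob [[ 0.5359674 -0.3283182  0.05     ]]
pack [[0.58199288 0.14233952 0.038     ]]
shaft ends [[0.55831071 0.1853046  0.038     ]
 [0.58647492 0.12617449 0.038     ]]
[  71  129   79   93 4663] [0.484 0.316 0.015] [0.781 0.45  0.278]
[193 129  15  10  23] [0.733 0.115 0.015] [0.758 0.164 0.019]
[179 141   7   5  11] [0.714 0.19  0.015] [0.726 0.21  0.019]
[ 282  152   93   49 3622] [ 0.46  -0.409  0.015] [ 0.649 -0.1    0.092]
[186 174  26  19 109] [0.553 0.114 0.015] [0.601 0.196 0.051]
[ 204  202   81   89 6608] [ 0.221 -0.101  0.015] [0.515 0.171 0.037]
[145 218  15  14 164] [0.444 0.292 0.016] [0.482 0.328 0.109]
[375 231  18  11 132] [ 0.328 -0.425  0.015] [ 0.362 -0.369  0.03 ]
[321 237  33  34 364] [ 0.259 -0.295  0.015] [ 0.359 -0.194  0.025]
[295 238  17  10  89] [ 0.341 -0.171  0.015] [ 0.368 -0.118  0.031]
```

Call:
{"method": "move_arm", "body": {
  "commands": [
    [60, -27, 27, -3, 0, 0, 0],
    [60, -27, 27, -3, 0, 0, 0],
    [60, -27, 27, -3, 0, 0, 0],
    [60, -27, 27, -3, 0, 0, 0],
    [60, -27, 27, -3, 0, 0, 0],
    [60, -27, 27, -3, 0, 0, 0],
    [60, -27, 27, -3, 0, 0, 0],
    [60, -27, 27, -3, 0, 0, 0],
    [60, -27, 27, -3, 0, 0, 0],
    [60, -27, 27, -3, 0, 0, 0],
    [60, 0, 0, 0, 0, 0, 6.4],
    [60, 0, 0, 0, 0, 0, 6.4],
    [60, 0, 0, 0, 0, 0, 6.4],
    [60, 0, 0, 0, 0, 0, 6.4],
    [60, 0, 0, 0, 0, 0, 6.4],
    [60, 0, 0, 0, 0, 0, 6.4],
    [60, 0, 0, 0, 0, 0, 6.4],
    [60, 0, 0, 0, 0, 0, 6.4]
  ]
}}

```text
t: 3.0
eef_pos: [0.3571, 0.2997, 0.2448]
tcp_rot: [0.978, 0.207, 0.0, -0.0]
contact_force: [-0.8, -0.1, -0.4]
opening: 0.0597
```

Call:
{"method": "move_arm", "body": {
  "commands": [
    [60, 17, 28, 4, 0, 0, 0],
    [60, 17, 28, 4, 0, 0, 0],
    [60, 17, 28, 4, 0, 0, 0],
    [60, 17, 28, 4, 0, 0, 0],
    [60, 17, 28, 4, 0, 0, 0],
    [60, 17, 28, 4, 0, 0, 0],
    [60, 17, 28, 4, 0, 0, 0],
    [60, 17, 28, 4, 0, 0, 0],
    [60, 0, 0, 0, 0, 0, 0]
  ]
}}

```text
t: 3.75
eef_pos: [0.5771, 0.1453, 0.212]
tcp_rot: [0.979, 0.206, 0.001, 0.002]
contact_force: [0.2, -0.9, 0.1]
opening: 0.06
```

Run:
```python
from h import *
s=state();print(s['t'],s['eef_pos'],s['tcp_rot'],s['joint_pos'],s['contact_force'])
p,d,cm=snap('wrist','w1')
for n in ['rotor_mid','cradle']:
    f=finder.masks_of('wrist',n)
    for x in f[:2]: print(n,x['pixel'],x['score'],x['mask'].sum())
    if f: np.save(f'pics/w1_{n}.npy',f[0]['mask'])
cv2.imwrite('pics/w1b.png',cv2.resize(p[:,:,::-1],(800,600)))
```

```text
3.75 [0.57711521 0.14531204 0.21198598] [9.78569104e-01 2.05906927e-01 8.49281466e-04 2.03088191e-03] [-0.59532652  0.3846584   0.37269483  1.76687914 -0.15636818  1.0181143
  0.2494997 ] [ 0.24678034 -0.87618555  0.14760853]
rotor_mid [261.1, 176.5] 0.65 601
cradle [259.0, 158.4] 0.61 3996
```

View pics/w1b.png

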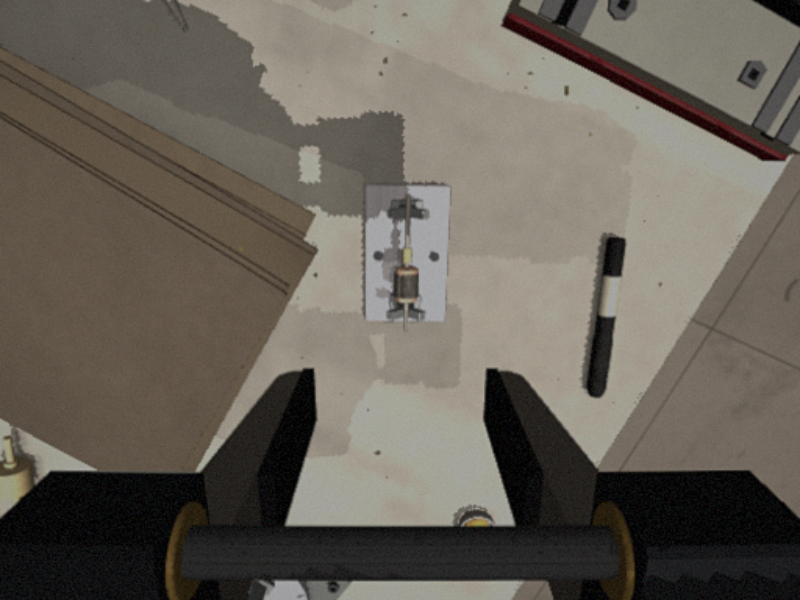

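Wrist view (800x600): shaft runs from about (408,193) to (405,331), pack centre (406,284), cradle plate (365..449, 184..321).

Run:
```python
from h import *
p=cv2.imread('pics/w1.png'); b=cv2.resize(p[105:225,215:305],None,fx=6,fy=6,interpolation=cv2.INTER_CUBIC); b=cv2.convertScaleAbs(b,alpha=1.5)
cv2.imwrite('pics/w1c.png',b[:600] if 0 else cv2.resize(b,(450,600)))
f=np.load('pics/w1.npz'); cm=dict(camera_matrix=f['K'],D=f['D'],world_from_camera=f['T'])
q=np.array([(408,193),(405,331),(406,284)])*.64
W=atz(cm,q,.038);print(W, np.degrees(np.arctan2(*(W[0]-W[1])[1::-1])))
m=np.load('pics/w1_rotor_mid.npy'); ys,xs=np.nonzero(m);print(xs.min(),xs.max(),ys.min(),ys.max())
for y in range(ys.min(),ys.max()+1,4): print(y,xs[ys==y].min(),xs[ys==y].max(),end='; ')
```

```text
[[0.56087896 0.19833496 0.038     ]
 [0.59713435 0.1120222  0.038     ]
 [0.58412467 0.14295153 0.038     ]] 112.7846768401196
252 267 124 211
124 261 261; 128 260 262; 132 259 262; 136 259 262; 140 259 261; 144 259 261; 148 259 261; 152 259 261; 156 259 261; 160 257 262; 164 257 262; 168 257 262; 172 253 266; 176 252 267; 180 252 267; 184 252 267; 188 252 267; 192 253 266; 196 257 261; 200 258 260; 204 258 260; 208 258 260;
```

View pics/w1c.png

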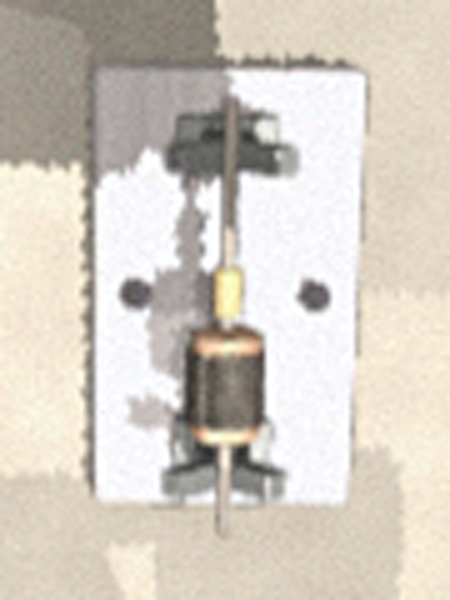

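Call:
{"method": "move_arm", "body": {
  "commands": [
    [45, 5.5, 5, 0, 0, 0, 1],
    [45, 0, 0, 20, 0, 0, 0],
    [45, 0, 0, 20, 0, 0, 0],
    [45, 0, 0, 20, 0, 0, 0],
    [45, 0, 0, 20, 0, 0, 0],
    [45, 0, 0, 20, 0, 0, 0],
    [45, 0, 0, 20, 0, 0, 0],
    [45, 0, 0, 13, 0, 0, 0],
    [45, 0, 0, 0, 0, 0, 0]
  ]
}}

```text
t: 4.65
eef_pos: [0.5779, 0.1494, 0.0772]
tcp_rot: [0.979, 0.202, -0.002, 0.0]
contact_force: [-1.0, -0.1, 0.7]
opening: 0.0445
```

Run:
```python
from h import *
s=state();print(s['t'],s['eef_pos'],s['tcp_rot'],s['opening'],s['contact_force'])
p,d,cm=snap('wrist','w2')
cv2.imwrite('pics/w2b.png',cv2.resize(p[:,:,::-1],(800,600)))
t=s['eef_pos']; print(proj(cm,[[.584,.143,.038],[.579,.155,.038],t, np.array(t)*[1,1,0]+[0,0,.038]])*1.5625)
```

```text
4.65 [0.57787773 0.14935403 0.07720042] [ 9.79450019e-01  2.01674259e-01 -2.26783175e-03  9.88036090e-05] 0.04454711722114966 [-1.00851537 -0.06376423  0.655655  ]
[[405.06519265 371.80235016]
 [405.51914021 343.5576364 ]
 [397.04361606 395.50517318]
 [397.82044432 353.9658471 ]]
```

View pics/w2b.png

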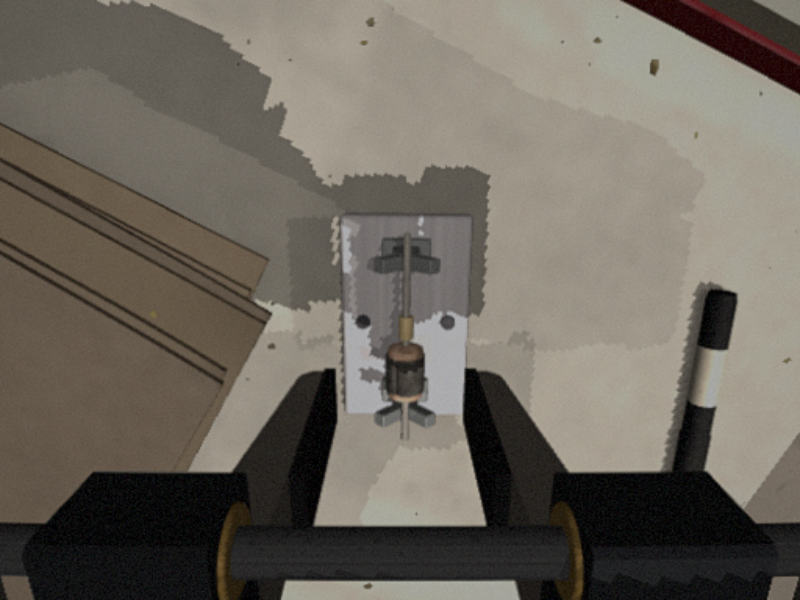

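The pack sits at (405,372), where the first estimate projects it; the tool is about 9 mm short, which I correct and check.

Call:
{"method": "move_arm", "body": {
  "commands": [
    [45, 3, 8, 0, 0, 0, 0],
    [45, 0, 0, 0, 0, 0, 0.5],
    [45, 0, 0, 0, 0, 0, 0]
  ]
}}

```text
t: 4.95
eef_pos: [0.5874, 0.1421, 0.081]
tcp_rot: [0.981, 0.196, 0.001, 0.0]
contact_force: [0.0, 0.3, -1.0]
opening: 0.0448
```

Run:
```python
from h import *
for i in range(3):
    s=state();print(s['t'],s['eef_pos'],s['tcp_rot'],s['joint_velocities'].max() if hasattr(s['joint_velocities'],'max') else 0)
    snap('wrist','tmp')
```

```text
4.95 [0.58736039 0.14207152 0.08102444] [9.80624426e-01 1.95892488e-01 1.36710689e-03 1.11210232e-05] 0.010550446157974269
5.0 [0.5869207  0.14241598 0.08079046] [ 9.80542449e-01  1.96304213e-01  1.07139213e-03 -1.17730394e-04] 0.0061786841485338626
5.05 [0.58656721 0.14261109 0.0805457 ] [ 9.80488204e-01  1.96576193e-01  8.10299412e-04 -1.57796928e-04] 0.007631881079767354
```

Call:
{"method": "move_arm", "body": {
  "commands": [
    [45, -1, -0.5, 15, 0, 0, 0],
    [45, 0, 0, 15, 0, 0, 0],
    [45, 0, 0, 10, 0, 0, 0],
    [45, 0, 0, 6, 0, 0, 0],
    [45, 0, 0, 0, 0, 0, 0],
    [45, 0, 0, 0, 0, 0, 0],
    [45, 0, 0, 0, 0, 0, 0],
    [45, 0, 0, 0, 0, 0, 0]
  ]
}}

```text
t: 5.77
eef_pos: [0.5854, 0.1428, 0.0344]
tcp_rot: [0.98, 0.197, 0.001, -0.0]
contact_force: [0.3, -0.4, 0.6]
opening: 0.0451
```

Run:
```python
from h import *
s=state();print(s['t'],s['eef_pos'],s['tcp_rot'],s['contact_force'])
p,d,cm=snap('wrist','w3')
cv2.imwrite('pics/w3b.png',cv2.resize(p[:,:,::-1],(800,600)))
```

```text
5.7667 [0.58539811 0.14281718 0.03436424] [ 9.80446632e-01  1.96784017e-01  6.68547844e-04 -7.40392977e-05] [ 0.29354323 -0.36109236  0.55875843]
```

View pics/w3b.png

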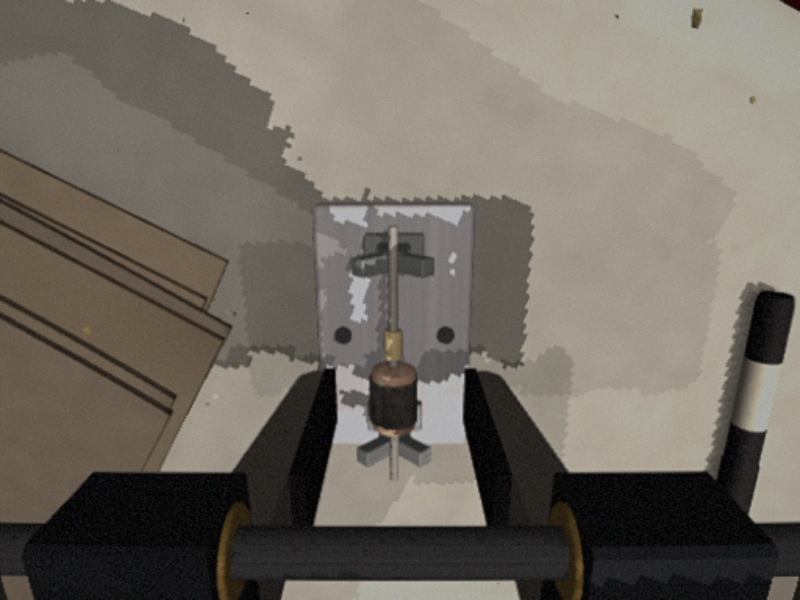

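Rotor at (393,395), jaw centre at 400: shift about 1.5 mm along -x, then go down and grip.

Call:
{"method": "move_arm", "body": {
  "commands": [
    [45, -1.5, -0.5, 8, 0, 0, 0],
    [45, 0, 0, 7, 0, 0, 0],
    [45, 0, 0, 0, 0, 0, 0],
    [45, 0, 0, 0, 0, 0, 0],
    [8, 0, 0, 0, 0, 0, 0],
    [8, 0, 0, 0, 0, 0, 0],
    [8, 0, 0, 0, 0, 0, 0],
    [8, 0, 0, 0, 0, 0, 0],
    [8, 0, 0, 0, 0, 0, 0],
    [8, 0, 0, 0, 0, 0, 0]
  ],
  "newtons": 15
}}

```text
t: 6.65
eef_pos: [0.5832, 0.1425, 0.0187]
tcp_rot: [0.98, 0.197, -0.0, -0.0]
contact_force: [-0.4, 0.0, -0.2]
opening: 0.0169
```

Call:
{"method": "move_arm", "body": {
  "commands": [
    [8, 0, 0, -10, 0, 0, 0],
    [8, 0, 0, -20, 0, 0, 0],
    [8, 0, 0, -25, 0, 0, 0],
    [8, 0, 0, -30, 0, 0, 0],
    [8, 0, 0, -30, 0, 0, 0],
    [8, 0, 0, -30, 0, 0, 0],
    [8, 0, 0, -30, 0, 0, 0],
    [8, 0, 0, -25, 0, 0, 0],
    [8, 0, 0, -20, 0, 0, 0],
    [8, 0, 0, 0, 0, 0, 0]
  ]
}}

```text
t: 7.48
eef_pos: [0.5857, 0.143, 0.2441]
tcp_rot: [0.98, 0.197, 0.004, -0.001]
contact_force: [1.1, 0.1, 0.2]
opening: 0.0168
```

Call:
{"method": "move_arm", "body": {
  "commands": [
    [8, -8, 15, 0, 0, 0, 0],
    [8, -15, 30, 0, 0, 0, 0],
    [8, -16, 31, 0, 0, 0, 0],
    [8, -16, 31, 0, 0, 0, 0],
    [8, -16, 31, 0, 0, 0, 0],
    [8, -16, 31, 0, 0, 0, 0],
    [8, -16, 31, 0, 0, 0, 0],
    [8, -16, 31, 0, 0, 0, 0],
    [8, -16, 31, 0, 0, 0, 0],
    [8, -16, 31, 0, 0, 0, 0],
    [8, -16, 31, 0, 0, 0, 0],
    [8, -12, 30, 0, 0, 0, 0],
    [8, 0, 0, 0, 0, 0, 6],
    [8, 0, 0, 0, 0, 0, 6],
    [8, 0, 0, 0, 0, 0, 6],
    [8, 0, 0, 0, 0, 0, 6],
    [8, 0, 0, 0, 0, 0, 6],
    [8, 0, 0, 0, 0, 0, 4.4],
    [8, 0, 0, 0, 0, 0, 0],
    [8, 0, 0, 0, 0, 0, 0]
  ]
}}

```text
t: 9.15
eef_pos: [0.5543, -0.2528, 0.2379]
tcp_rot: [0.995, -0.101, -0.001, -0.0]
contact_force: [0.4, -0.5, -0.6]
opening: 0.0167
```

Run:
```python
from h import *
s=state();print(s['t'],s['eef_pos'],s['tcp_rot'],s['opening'],s['joint_pos'])
p,d,cm=snap('wrist','w4')
cv2.imwrite('pics/w4b.png',cv2.resize(p[:,:,::-1],(800,600)))
```

```text
9.15 [ 0.5543063  -0.25278266  0.23794553] [ 9.94908138e-01 -1.00784366e-01 -5.53393361e-04 -3.86451204e-05] 0.01668343673573184 [-0.12107189  0.42171762  0.65705457  1.71681673 -0.28377261  1.1012075
  0.4217839 ]
```

View pics/w4b.png

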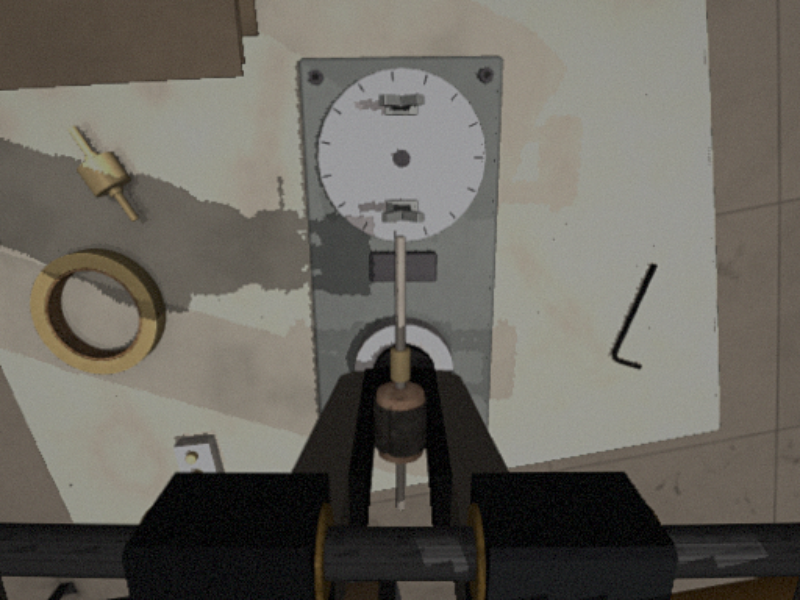

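Rotor hangs straight in the grip; disc hub at (402,158), posts at (403,103) and (403,211), plate edges at x≈303 and 499.

```bash
cat > m.py <<'E'
from h import *
import sys
n=sys.argv[1]
f=np.load(f'pics/{n}.npz'); cm=dict(camera_matrix=f['K'],D=f['D'],world_from_camera=f['T']);p=f['p'];d=f['d']
X=allw(cm,d)
g=p.max(2)
hub=X[np.abs(X[...,0]-.571)+np.abs(X[...,1]+.178)<.2]
# disc by height histogram
near=(np.hypot(X[...,0]-.571,X[...,1]+.178)<.075)&(d>0)
z=X[...,2][near]; h,e=np.histogram(z,np.arange(.0,.1,.002)); print([(round(a,3),int(b)) for a,b in zip(e,h) if b>15])
pz=near&(X[...,2]>.06)&(X[...,2]<.1)
k,l,st,ce=cv2.connectedComponentsWithStats(pz.astype('uint8'))
for i in range(1,k):
    if st[i,4]>20: q=X[l==i]; print('post',st[i],ce[i].round(1),q.mean(0).round(4),q.min(0).round(4),q.max(0).round(4))
# disc points circle fit
zz=np.median(z[(z>.022)&(z<.05)]); print('disc z',zz)
dm=near&(np.abs(X[...,2]-zz)<.004)&(g>100)
dm=cv2.morphologyEx(dm.astype('uint8'),cv2.MORPH_CLOSE,np.ones((5,5)))
c,_=cv2.findContours(dm,cv2.RETR_EXTERNAL,cv2.CHAIN_APPROX_NONE); c=max(c,key=cv2.contourArea).reshape(-1,2)
hull=cv2.convexHull(c).reshape(-1,2)
W=atz(cm,c,zz)[:,:2]
from scipy.optimize import least_squares
o=least_squares(lambda v:np.hypot(W[:,0]-v[0],W[:,1]-v[1])-v[2],[.571,-.178,.058],loss='soft_l1',f_scale=.001)
print('disc',o.x.round(4))
E
python3 m.py w4
python3 - <<'E'
from h import *
p=cv2.imread('pics/w4.png'); b=cv2.resize(p[30:165,185:330],None,fx=5,fy=5,interpolation=cv2.INTER_CUBIC); cv2.imwrite('pics/w4c.png',cv2.convertScaleAbs(b[:600],alpha=1.4)[:600])
E
```

```text
[(np.float64(0.0), 118), (np.float64(0.014), 102), (np.float64(0.016), 2361), (np.float64(0.018), 1947), (np.float64(0.02), 32), (np.float64(0.024), 48), (np.float64(0.026), 257), (np.float64(0.028), 4644), (np.float64(0.03), 3799), (np.float64(0.032), 155), (np.float64(0.034), 151), (np.float64(0.036), 25), (np.float64(0.074), 51), (np.float64(0.076), 59), (np.float64(0.078), 83), (np.float64(0.08), 120), (np.float64(0.082), 60)]
post [242  60  29   9 228] [255.9  63.8] [ 0.5771 -0.144   0.0782] [ 0.5643 -0.1486  0.0627] [ 0.5903 -0.1386  0.0833]
post [244 134  27   9 196] [256.9 138.2] [ 0.5645 -0.2105  0.0781] [ 0.5518 -0.2158  0.0634] [ 0.5773 -0.2058  0.0842]
disc z 0.02990814929407326
disc [ 0.5712 -0.1773  0.0572]
```

View pics/w4c.png

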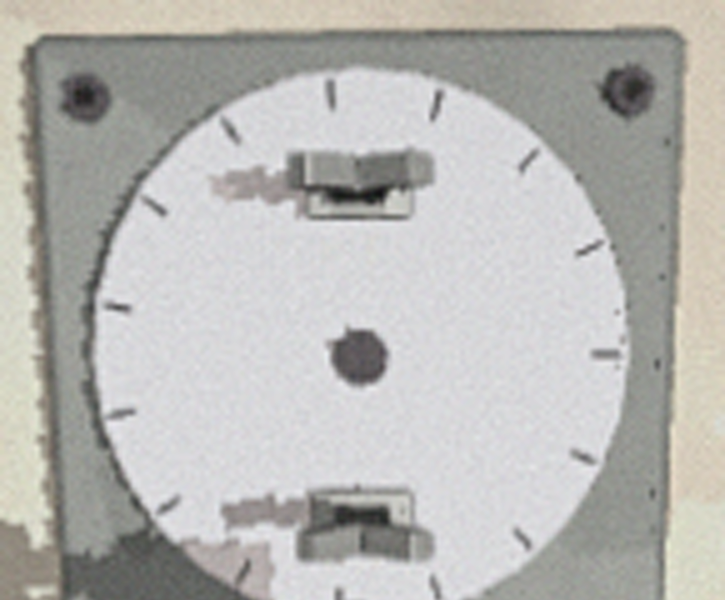

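Run:
```python
from h import *
f=np.load('pics/w4.npz'); cm=dict(camera_matrix=f['K'],D=f['D'],world_from_camera=f['T'])
a=(np.array([(357,170),(363,542)])-2)/5+[185,30]
W=atz(cm,a,.0745);print(W,W.mean(0),np.degrees(np.arctan2(*(W[0]-W[1])[1::-1])))
# shaft in hand, height
from scipy.spatial.transform import Rotation as R
s=state();z=s['eef_pos'][2]+.019
q=np.array([(401.5,240),(401,500)])*.64
S=atz(cm,q,z);print(S,S.mean(0),np.degrees(np.arctan2(*(S[0]-S[1])[1::-1])), np.linalg.norm(S[0]-S[1]))
X=allw(cm,f['d']);
for y in (155,170,185,200,215,310,318): print(y,X[y,254:260].round(4)[[1,2,3]].tolist())
# plate edges -> yaw
print(s['eef_pos'])
```

```text
[[ 0.57728456 -0.1436097   0.0745    ]
 [ 0.56475788 -0.21084273  0.0745    ]] [ 0.57102122 -0.17722621  0.0745    ] 79.4458221858022
[[ 0.56708941 -0.19498684  0.25712165]
 [ 0.54932544 -0.28154262  0.25712165]] [ 0.55820742 -0.23826473  0.25712165] 78.40214730184141 0.08835983869533814
155 [[0.5662, -0.1952, 0.2587], [0.5666, -0.1954, 0.2579], [0.5671, -0.1952, 0.2594]]
170 [[0.5648, -0.2019, 0.2586], [0.5652, -0.2019, 0.2589], [0.5657, -0.2021, 0.2585]]
185 [[0.5634, -0.2088, 0.2581], [0.5639, -0.2086, 0.2594], [0.5643, -0.2087, 0.2593]]
200 [[0.5619, -0.2158, 0.2584], [0.5624, -0.216, 0.258], [0.5628, -0.216, 0.2583]]
215 [[0.5605, -0.2226, 0.2597], [0.5609, -0.223, 0.2589], [0.5614, -0.2231, 0.2589]]
310 [[0.5498, -0.2748, 0.2578], [0.5505, -0.2743, 0.2586], [0.5508, -0.2751, 0.2577]]
318 [[0.549, -0.2789, 0.2588], [0.5496, -0.2787, 0.2593], [0.55, -0.279, 0.2589]]
[ 0.55441074 -0.25284007  0.23812165]
```

Call:
{"method": "move_arm", "body": {
  "commands": [
    [8, 0, 0, 0, 0, 0, -1],
    [8, 0.5, -16, 10, 0, 0, 0],
    [8, 0.5, -16, 20, 0, 0, 0],
    [8, 0.5, -16, 25, 0, 0, 0],
    [8, 0.5, -16, 25, 0, 0, 0],
    [8, 0, 0, 20, 0, 0, 0],
    [8, 0, 0, 18, 0, 0, 0],
    [8, 0, 0, 0, 0, 0, 0],
    [8, 0, 0, 0, 0, 0, 0],
    [8, 0, 0, 0, 0, 0, 0]
  ]
}}

```text
t: 10.03
eef_pos: [0.5691, -0.1905, 0.1213]
tcp_rot: [0.996, -0.093, 0.001, 0.0]
contact_force: [-0.6, -0.9, 0.3]
opening: 0.0167
```

Run:
```python
from h import *
s=state();print(s['t'],s['eef_pos'],s['tcp_rot'],2*np.degrees(np.arctan2(s['tcp_rot'][1],s['tcp_rot'][0])),s['opening'])
p,d,cm=snap('wrist','w5')
cv2.imwrite('pics/w5b.png',cv2.resize(cv2.convertScaleAbs(p[:,:,::-1],alpha=1.4),(800,600)))
print(proj(cm,[[.5773,-.1438,.0737],[.5647,-.2107,.0737]])*1.5625)
```

```text
10.0333 [ 0.56910123 -0.19052131  0.12129853] [ 9.95652321e-01 -9.31457157e-02  5.71815008e-04  5.87843234e-05] -10.689209533333534 0.01671033754541246
[[396.95154385 240.64833216]
 [397.18923059 389.9731882 ]]
```

View pics/w5b.png

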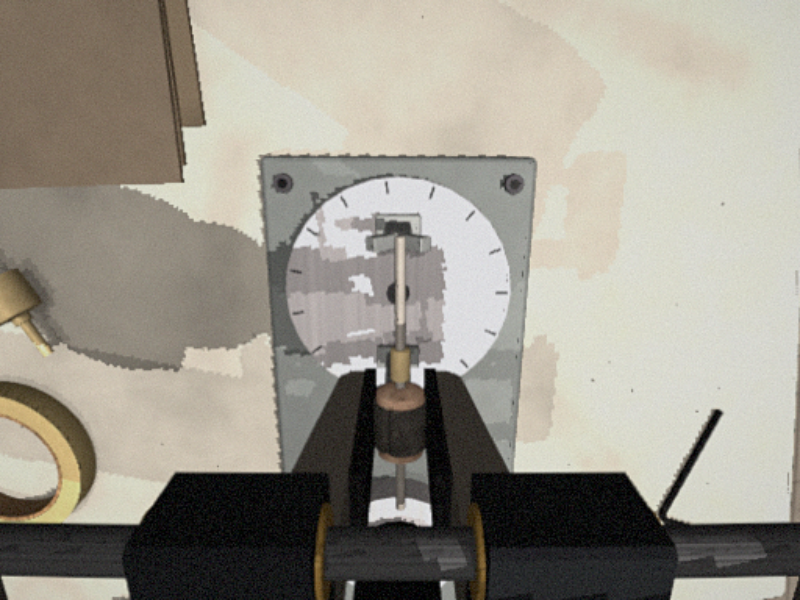

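The shaft (x=401) lies over both notches (x≈397); shift 1 mm and lower.

Call:
{"method": "move_arm", "body": {
  "commands": [
    [8, -1, 0, 15, 0, 0, 0],
    [8, 0, 0, 15, 0, 0, 0],
    [8, 0, 0, 15, 0, 0, 0],
    [8, 0, 0, 10, 0, 0, 0],
    [8, 0, 0, 4, 0, 0, 0],
    [8, 0, 0, 0, 0, 0, 0],
    [8, 0, 0, 0, 0, 0, 0],
    [8, 0, 0, 0, 0, 0, 0],
    [8, 0, 0, 0, 0, 0, 0]
  ]
}}

```text
t: 10.83
eef_pos: [0.5682, -0.1906, 0.0625]
tcp_rot: [0.996, -0.093, 0.001, 0.0]
contact_force: [-0.9, -0.6, -0.6]
opening: 0.0166
```

Run:
```python
from h import *
s=state();print(s['t'],s['eef_pos'],s['tcp_rot'],s['opening'],s['contact_force'])
p,d,cm=snap('wrist','w6')
cv2.imwrite('pics/w6b.png',cv2.resize(cv2.convertScaleAbs(p[100:340,150:350,::-1],alpha=1.4),(500,600)))
```

```text
10.8333 [ 0.56819724 -0.19062859  0.06250611] [ 9.95639532e-01 -9.32804381e-02  8.23077617e-04  7.33028242e-05] 0.016638712436650258 [-0.92057646 -0.57099602 -0.57242422]
```

View pics/w6b.png

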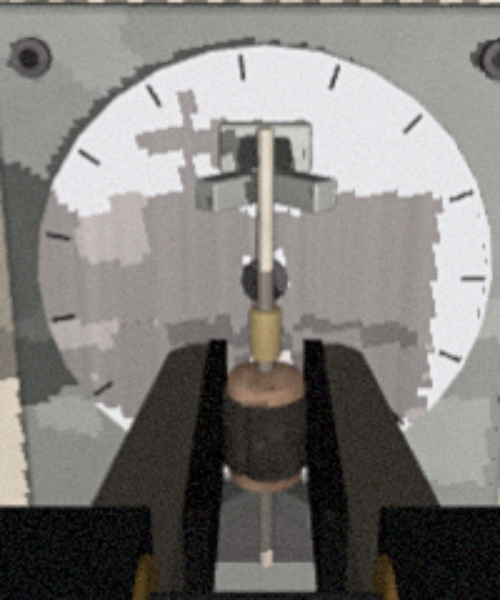

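Shaft sits in the V mouth of the far post (265,185) and near one. Lower the last 5.5 mm.

Call:
{"method": "move_arm", "body": {
  "commands": [
    [8, 0, 0, 2, 0, 0, 0],
    [8, 0, 0, 2, 0, 0, 0],
    [8, 0, 0, 1.5, 0, 0, 0],
    [8, 0, 0, 0, 0, 0, 0],
    [8, 0, 0, 0, 0, 0, 0],
    [8, 0, 0, 0, 0, 0, 0]
  ]
}}

```text
t: 11.38
eef_pos: [0.5681, -0.1904, 0.0565]
tcp_rot: [0.996, -0.093, 0.001, -0.0]
contact_force: [0.1, 0.5, 4.0]
opening: 0.0165
```

Run:
```python
from h import *
s=state();print(s['t'],s['eef_pos'],s['opening'],s['contact_force'])
p,d,cm=snap('wrist','w7')
cv2.imwrite('pics/w7b.png',cv2.resize(cv2.convertScaleAbs(p[100:340,150:350,::-1],alpha=1.4),(500,600)))
X=allw(cm,d)
for y in range(150,340,12): print(y,X[y,250:262][np.argmax(X[y,250:262,2])].round(4))
```

```text
11.3833 [ 0.56809215 -0.19042479  0.05646543] 0.01653049339509966 [0.12385801 0.52105322 4.02654659]
150 [ 0.5781 -0.1378  0.0308]
162 [ 0.5798 -0.1358  0.0784]
174 [ 0.5783 -0.1412  0.0776]
186 [ 0.5773 -0.1466  0.0782]
198 [ 0.5763 -0.152   0.0789]
210 [ 0.5752 -0.1579  0.0782]
222 [ 0.5722 -0.1636  0.0778]
234 [ 0.5735 -0.1694  0.0794]
246 [ 0.5723 -0.1763  0.0776]
258 [ 0.5839 -0.1068  0.2264]
270 [ 0.5683 -0.1845  0.0852]
282 [ 0.5698 -0.1916  0.0846]
294 [ 0.5666 -0.1982  0.084 ]
306 [ 0.5647 -0.2086  0.0786]
318 [ 0.5642 -0.2165  0.0778]
330 [ 0.5839 -0.1068  0.2264]
```

View pics/w7b.png

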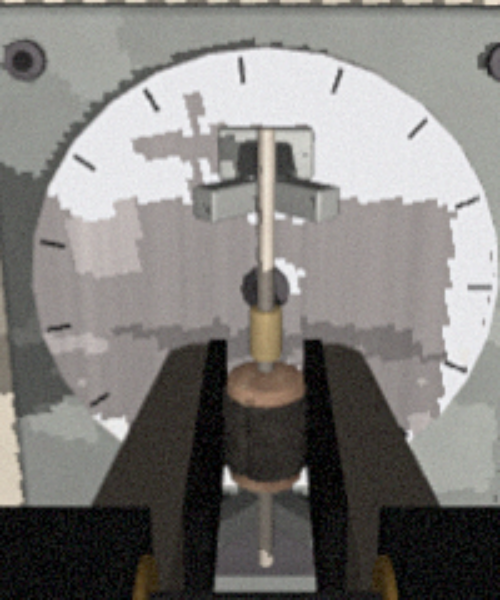

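Contact of 4 N, shaft level at 76 mm and in both notches. Release and go up.

Call:
{"method": "move_arm", "body": {
  "commands": [
    [20, 0, 0, 0, 0, 0, 0],
    [24, 0, 0, 0, 0, 0, 0],
    [30, 0, 0, 0, 0, 0, 0],
    [36, 0, 0, 0, 0, 0, 0],
    [40, 0, 0, 0, 0, 0, 0],
    [40, 0, 0, -10, 0, 0, 0],
    [40, 0, 0, -20, 0, 0, 0],
    [40, 0, 0, -25, 0, 0, 0],
    [40, 0, 0, -25, 0, 0, 0],
    [40, 0, 0, -25, 0, 0, 0],
    [40, 0, 0, -25, 0, 0, 0],
    [40, 0, 0, -20, 0, 0, 0],
    [40, 0, 0, 0, 0, 0, 0],
    [40, 0, 0, 0, 0, 0, 0]
  ]
}}

```text
t: 12.6
eef_pos: [0.5681, -0.1906, 0.2077]
tcp_rot: [0.996, -0.093, 0.001, -0.0]
contact_force: [0.7, 0.5, -1.0]
opening: 0.04
```

Run:
```python
from h import *
s=state();print(s['t'],s['eef_pos'],s['tcp_rot'],s['opening'],s['contact_force'])
p,d,cm=snap('wrist','w8')
cv2.imwrite('pics/w8b.png',cv2.resize(cv2.convertScaleAbs(p[:,:,::-1],alpha=1.4),(800,600)))
```

```text
12.6 [ 0.56809635 -0.19059588  0.20765013] [ 9.95637348e-01 -9.32965234e-02  1.42248257e-03 -8.33314771e-05] 0.03999363892704225 [ 0.65269991  0.47869906 -1.01758274]
```

View pics/w8b.png

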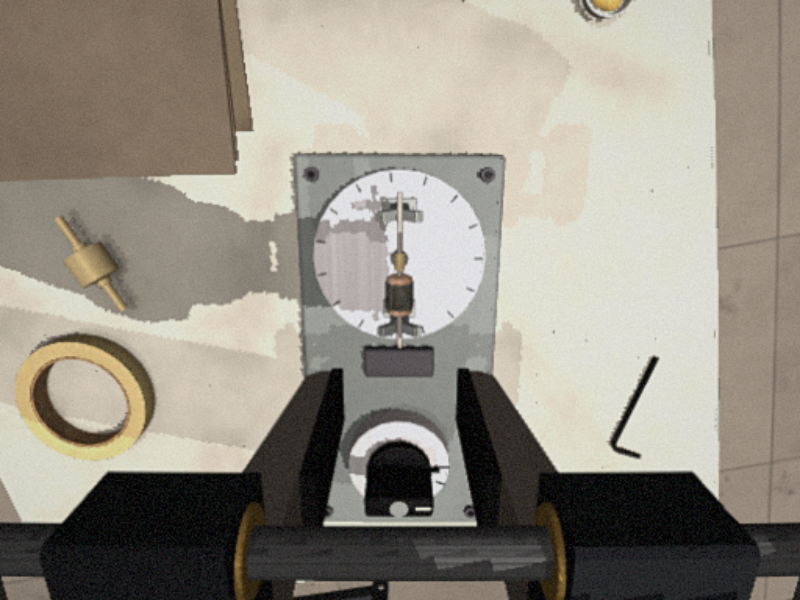

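Rotor rests in both notches (400,200)-(400,345), released. Knob bar is at about (400,480). Measure it.

Run:
```python
from h import *
f=np.load('pics/w8.npz'); cm=dict(camera_matrix=f['K'],D=f['D'],world_from_camera=f['T']);X=allw(cm,f['d'])
m=(np.abs(X[...,2]-.084)<.005)&(np.hypot(X[...,0]-.5422,X[...,1]+.3305)<.045)
ys,xs=np.nonzero(m);print(m.sum(),xs.min()*1.56,xs.max()*1.56,ys.min()*1.56,ys.max()*1.56)
P=X[m][:,:2].astype('float32');print(P.mean(0),np.median(X[m][:,2]),cv2.minAreaRect(P*1000))
X8=[ (p,X[tuple(p)].round(4)) for p in [(int(313),int(258))]];print(X8)
print(atz(cm,np.array([(366,517),(433,515)])*.64,.085))
```

```text
693 363.48 432.12 489.84000000000003 514.8000000000001
[ 0.5418894  -0.32801074] 0.08505799425240473 ((541.90869140625, -329.777587890625), (16.53592300415039, 45.67276382446289), 79.73094177246094)
[((313, 258), array([ 0.5465, -0.3231,  0.0765]))]
[[ 0.51926986 -0.33394683  0.085     ]
 [ 0.5632399  -0.34075671  0.085     ]]
```

Call:
{"method": "move_arm", "body": {
  "commands": [
    [40, 0, 18, -2, 0, 0, 0],
    [40, 0, 24, -2, 0, 0, 0],
    [40, 0, 24, -2, 0, 0, 0],
    [40, 0, 24, -2, 0, 0, 0],
    [40, 0, 24, 0, 0, 0, 0],
    [40, 0, 16, 0, 0, 0, 0],
    [40, 0, 12, 0, 0, 0, 0],
    [40, 0, 0, 0, 0, 0, -7],
    [40, 0, 0, 0, 0, 0, -7],
    [40, 0, 0, 0, 0, 0, -7],
    [40, 0, 0, 0, 0, 0, -7],
    [40, 0, 0, 0, 0, 0, -7],
    [40, 0, 0, 0, 0, 0, -7],
    [40, 0, 0, 0, 0, 0, -7],
    [40, 0, 0, 0, 0, 0, -7],
    [40, 0, 0, 0, 0, 0, -7],
    [40, 0, 0, 0, 0, 0, -7],
    [40, 0, 0, 0, 0, 0, -7],
    [40, 0, 0, 0, 0, 0, -7],
    [40, 0, 0, 0, 0, 0, -6]
  ]
}}

```text
t: 14.32
eef_pos: [0.5408, -0.329, 0.2128]
tcp_rot: [0.768, 0.641, -0.0, -0.001]
contact_force: [0.1, 0.3, -0.8]
opening: 0.0403
```

Run:
```python
from h import *
s=state();print(s['t'],s['eef_pos'],s['tcp_rot'],2*np.degrees(np.arctan2(s['tcp_rot'][1],s['tcp_rot'][0])),s['opening'],s['joint_pos'])
p,d,cm=snap('wrist','w9')
cv2.imwrite('pics/w9b.png',cv2.resize(cv2.convertScaleAbs(p[:,:,::-1],alpha=1.4),(800,600)))
X=allw(cm,d)
m=(np.abs(X[...,2]-.084)<.005)&(np.hypot(X[...,0]-.5422,X[...,1]+.3305)<.035)
P=X[m][:,:2].astype('float32');print(m.sum(),P.mean(0),np.median(X[m][:,2]),cv2.minAreaRect(P*1000))
```

```text
14.3167 [ 0.54082053 -0.32902053  0.21278886] [ 7.67849944e-01  6.40628609e-01 -2.68210259e-04 -1.17342147e-03] 79.67748778785001 0.04030661503058785 [ 0.2745879   0.44602311  0.29571123  1.66337515 -0.14522301  1.05618139
  2.00560496]
818 [ 0.54039246 -0.33033744] 0.08534516302988068 ((541.3316650390625, -330.2286682128906), (15.459166526794434, 45.012813568115234), 79.30104064941406)
```

View pics/w9b.png

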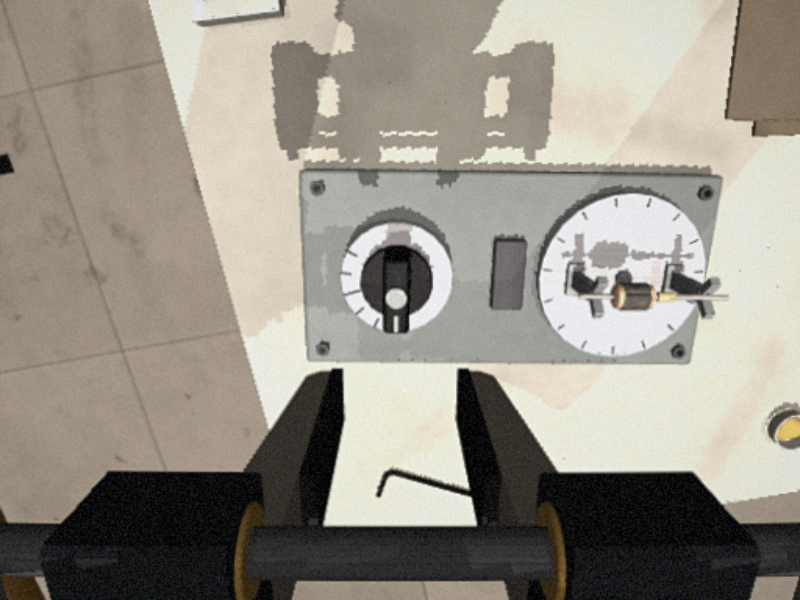

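Bar centred at (397,290) in the picture, world about (541.4,-330.1) mm, aligned with the jaws; rotor still in its notches. Descend and grip.

Call:
{"method": "move_arm", "body": {
  "commands": [
    [40, -1, 1, 10, 0, 0, 0.3],
    [40, 0, 0, 20, 0, 0, 0],
    [40, 0, 0, 25, 0, 0, 0],
    [40, 0, 0, 25, 0, 0, 0],
    [40, 0, 0, 25, 0, 0, 0],
    [40, 0, 0, 20, 0, 0, 0],
    [40, 0, 0, 15, 0, 0, 0],
    [40, 0, 0, 10, 0, 0, 0],
    [40, 0, 0, 7, 0, 0, 0],
    [40, 0, 0, 0, 0, 0, 0],
    [40, 0, 0, 0, 0, 0, 0],
    [40, 0, 0, 0, 0, 0, 0],
    [40, 0, 0, 0, 0, 0, 0]
  ]
}}

```text
t: 15.45
eef_pos: [0.5427, -0.3315, 0.0582]
tcp_rot: [0.772, 0.636, 0.0, 0.001]
contact_force: [0.5, 0.5, -0.1]
opening: 0.0399
```

Run:
```python
from h import *
s=state();print(s['t'],s['eef_pos'],s['tcp_rot'],2*np.degrees(np.arctan2(s['tcp_rot'][1],s['tcp_rot'][0])),s['contact_force'],s['moment'])
p,d,cm=snap('wrist','w10')
cv2.imwrite('pics/w10b.png',cv2.resize(cv2.convertScaleAbs(p[:,:,::-1],alpha=1.4),(800,600)))
```

```text
15.45 [ 0.54269767 -0.33148699  0.05822187] [7.71765527e-01 6.35906384e-01 4.45815850e-04 9.18682557e-04] 78.97453269793047 [ 0.48207231  0.50265761 -0.14776473] [ 0.02521437 -0.02818572  0.03137106]
```

View pics/w10b.png

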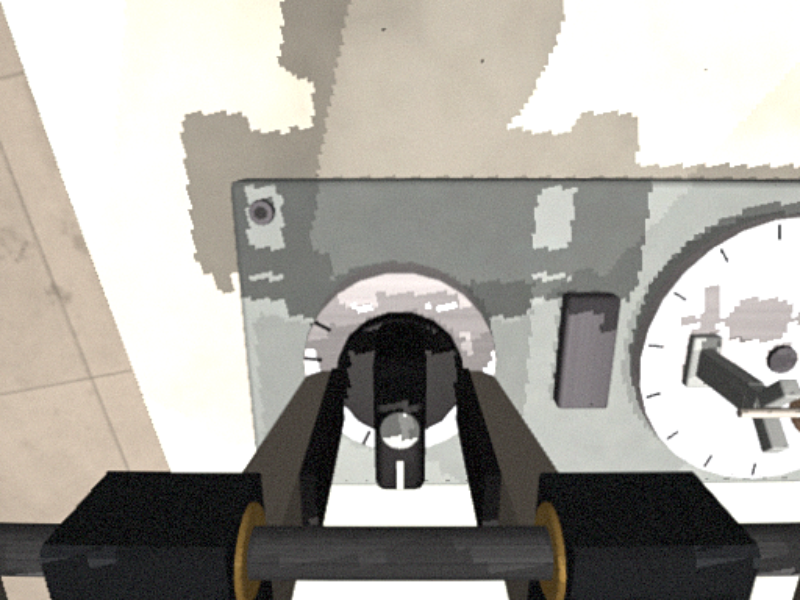

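Jaws straddle the bar (400,400). Small correction, then close.

Call:
{"method": "move_arm", "body": {
  "commands": [
    [40, 1, -1.5, 3, 0, 0, -0.4],
    [40, 0, 0, 0, 0, 0, 0],
    [40, 0, 0, 0, 0, 0, 0],
    [24, 0, 0, 0, 0, 0, 0],
    [16, 0, 0, 0, 0, 0, 0],
    [8, 0, 0, 0, 0, 0, 0],
    [8, 0, 0, 0, 0, 0, 0],
    [8, 0, 0, 0, 0, 0, 0],
    [8, 0, 0, 0, 0, 0, 0],
    [8, 0, 0, 0, 0, 0, 0]
  ],
  "newtons": 40
}}

```text
t: 16.33
eef_pos: [0.5405, -0.3311, 0.0541]
tcp_rot: [0.77, 0.638, -0.0, 0.001]
contact_force: [0.4, -3.8, -1.7]
opening: 0.0159
```

```bash
cat > st.py <<'E'
from h import *
s=state();print(s['t'],s['eef_pos'],2*np.degrees(np.arctan2(s['tcp_rot'][1],s['tcp_rot'][0])),s['opening'],s['contact_force'].round(2),np.round(s['moment'],3),np.round(s['joint_pos'],2))
E
python3 st.py
```

```text
16.3333 [ 0.54052398 -0.33108638  0.05413474] 79.34409173862164 0.015884813164600685 [ 0.37 -3.82 -1.74] [-0.992  0.017 -0.109] [ 0.31  0.64  0.25  1.76 -0.21  0.76  2.05]
```

Call:
{"method": "move_arm", "body": {
  "commands": [
    [8, 0.5, 0, 0, 0, 0, 2],
    [8, 0, 0, 0, 0, 0, 3],
    [8, 0, 0, 0, 0, 0, 3],
    [8, 0, 0, 0, 0, 0, 3],
    [8, 0, 0, 0, 0, 0, 3],
    [8, 0, 0, 0, 0, 0, 3],
    [8, 0, 0, 0, 0, 0, 3],
    [8, 0, 0, 0, 0, 0, 3],
    [8, 0, 0, 0, 0, 0, 1],
    [8, 0, 0, 0, 0, 0, 0],
    [8, 0, 0, 0, 0, 0, 0]
  ]
}}

```text
t: 17.25
eef_pos: [0.5406, -0.3308, 0.0542]
tcp_rot: [0.885, 0.465, -0.0, 0.001]
contact_force: [0.4, -5.3, -2.9]
opening: 0.0158
```

```bash
python3 st.py
python3 - <<'E'
from h import *
p,d,cm=snap('wrist','w11')
cv2.imwrite('pics/w11b.png',cv2.resize(cv2.convertScaleAbs(p[:,:,::-1],alpha=1.4),(800,600)))
E
```

```text
17.25 [ 0.54063957 -0.33082046  0.0541542 ] 55.374150422804256 0.015794270514394887 [ 0.41 -5.29 -2.88] [-1.129  0.035  0.019] [ 0.24  0.65  0.36  1.77 -0.3   0.77  1.71]
```

View pics/w11b.png

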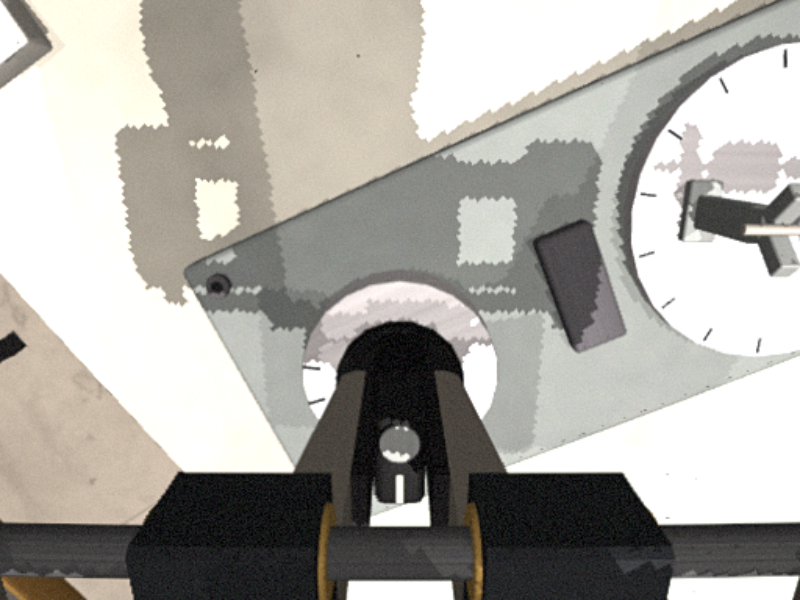

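The knob followed 24° (79.3→55.4), bar square in the jaws, turntable and rotor turned with it. On to the second stop, then the third.

Call:
{"method": "move_arm", "body": {
  "commands": [
    [8, 0, 0, 0, 0, 0, 2],
    [8, 0, 0, 0, 0, 0, 3],
    [8, 0, 0, 0, 0, 0, 3],
    [8, 0, 0, 0, 0, 0, 3],
    [8, 0, 0, 0, 0, 0, 3],
    [8, 0, 0, 0, 0, 0, 3],
    [8, 0, 0, 0, 0, 0, 3],
    [8, 0, 0, 0, 0, 0, 3],
    [8, 0, 0, 0, 0, 0, 1],
    [8, 0, 0, 0, 0, 0, 0],
    [8, 0, 0, 0, 0, 0, 0]
  ]
}}

```text
t: 18.22
eef_pos: [0.5408, -0.3307, 0.0542]
tcp_rot: [0.963, 0.27, -0.0, 0.001]
contact_force: [0.2, -5.7, -2.3]
opening: 0.0157
```

```bash
python3 st.py
```

```text
18.2167 [ 0.54079535 -0.33066119  0.05416267] 31.38777625649305 0.01570325963789312 [ 0.2  -5.7  -2.33] [-1.113 -0.019  0.097] [ 0.16  0.67  0.46  1.78 -0.4   0.79  1.37]
```

Call:
{"method": "move_arm", "body": {
  "commands": [
    [8, 0, 0, 0, 0, 0, 2],
    [8, 0, 0, 0, 0, 0, 3],
    [8, 0, 0, 0, 0, 0, 3],
    [8, 0, 0, 0, 0, 0, 3],
    [8, 0, 0, 0, 0, 0, 3],
    [8, 0, 0, 0, 0, 0, 3],
    [8, 0, 0, 0, 0, 0, 3],
    [8, 0, 0, 0, 0, 0, 3],
    [8, 0, 0, 0, 0, 0, 1],
    [8, 0, 0, 0, 0, 0, 0],
    [8, 0, 0, 0, 0, 0, 0]
  ]
}}

```text
t: 19.13
eef_pos: [0.541, -0.3306, 0.0542]
tcp_rot: [0.998, 0.064, 0.0, 0.001]
contact_force: [1.0, -5.2, -2.6]
opening: 0.0155
```

```bash
python3 st.py
python3 - <<'E'
from h import *
p,d,cm=snap('wrist','w12')
cv2.imwrite('pics/w12b.png',cv2.resize(cv2.convertScaleAbs(p[:,:,::-1],alpha=1.4),(800,600)))
p,d,cm=snap('side','s12')
cv2.imwrite('pics/s12b.png',cv2.resize(cv2.convertScaleAbs(p[120:220,210:340,::-1],alpha=1.3),None,fx=5.5,fy=5.5,interpolation=cv2.INTER_CUBIC))
p,d,cm=snap('top','t12')
cv2.imwrite('pics/t12b.png',cv2.resize(cv2.convertScaleAbs(p[125:235,260:400,::-1],alpha=1.3),None,fx=5.5,fy=5.5,interpolation=cv2.INTER_CUBIC)[:600])
E
```

```text
19.1333 [ 0.54104444 -0.33058119  0.0541688 ] 7.395512906518515 0.015549068674710884 [ 1.03 -5.19 -2.57] [-1.187 -0.115  0.055] [ 0.09  0.69  0.57  1.78 -0.49  0.81  1.02]
```

View pics/w12b.png

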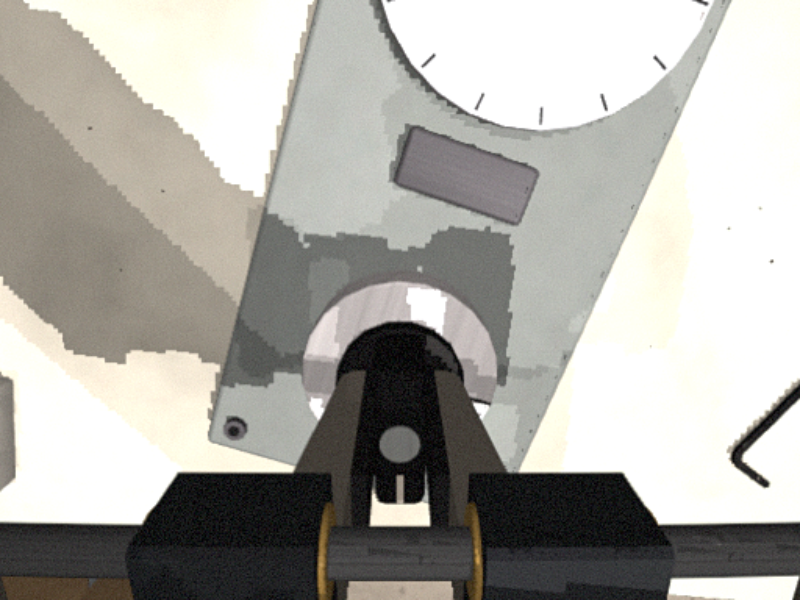

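View pics/s12b.png

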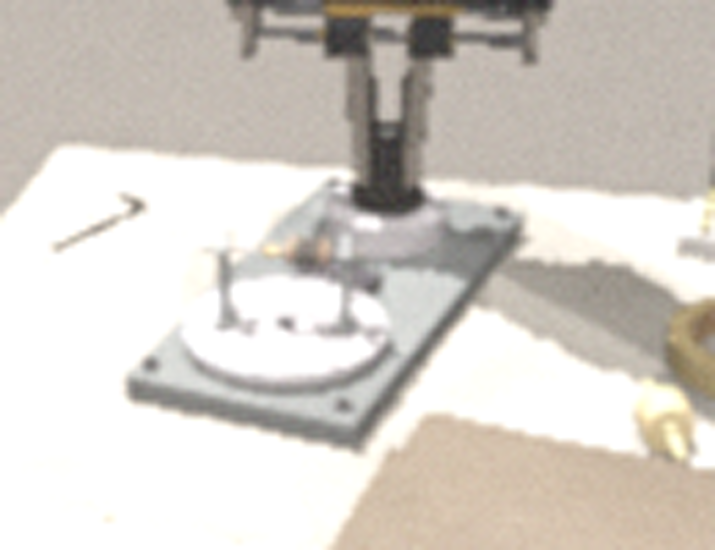

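View pics/t12b.png

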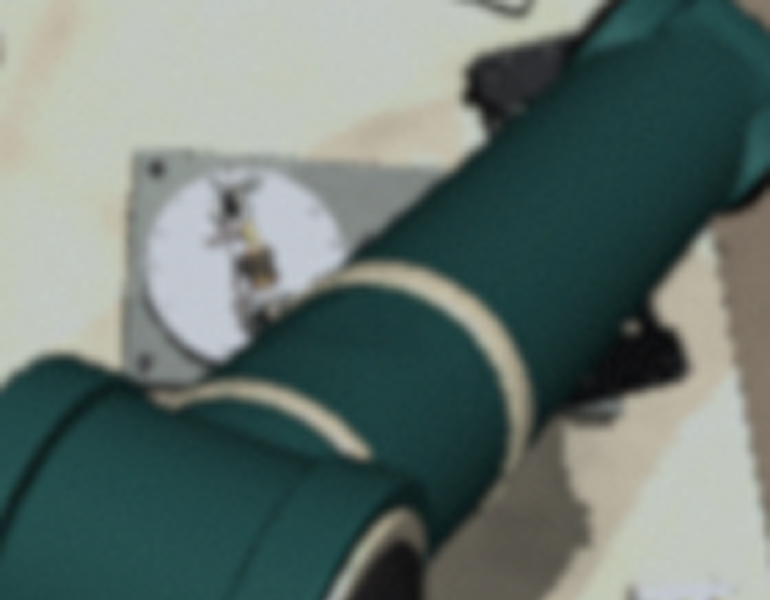

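Run:
```python
from h import *
for n in ['t12','s12']:
    f=np.load(f'pics/{n}.npz'); cm=dict(camera_matrix=f['K'],D=f['D'],world_from_camera=f['T']);X=allw(cm,f['d'])
    m=(X[...,2]>.06)&(X[...,2]<.1)&(np.hypot(X[...,0]-.571,X[...,1]+.1772)<.055)
    P=X[m];c=P.mean(0);u,s,v=np.linalg.svd(P[:,:2]-c[:2]);print(n,len(P),c.round(4),np.degrees(np.arctan2(v[0,1],v[0,0]))%180,P[:,2].min(),P[:,2].max(), (79.4-72))
    t=(P[:,:2]-c[:2])@v[0]
    for a in np.arange(-.05,.05,.02):
        k=(t>=a)&(t<a+.02)
        if k.any(): print(round(a,2),k.sum(),P[k,2].max().round(4))
```

```text
t12 106 [ 0.5674 -0.1768  0.0793] 7.257176094372198 0.060145592522140134 0.08733617719408371 7.400000000000006
-0.05 27 0.0835
-0.03 9 0.0812
-0.01 25 0.0859
0.01 27 0.0866
0.03 18 0.0873
s12 102 [ 0.5653 -0.1747  0.0774] 7.335973055576886 0.06083364367034627 0.08637254036324366 7.400000000000006
-0.05 23 0.0859
-0.03 9 0.0806
-0.01 27 0.0864
0.01 31 0.0853
0.03 12 0.0825
```

Both cameras put the posts and rotor at 7.3°, which is 72° clockwise of home, so this is the third stop. The rotor is at its seated height. Handing in.

```bash
python3 st.py; python3 -c "
from workcell import r
print(r.job_done())"
```

```text
19.2833 [ 0.54102219 -0.33059406  0.05415837] 7.394480175649916 0.015451871987179941 [ 0.56 -5.11 -2.36] [-1.237 -0.082  0.074] [ 0.09  0.69  0.57  1.78 -0.49  0.81  1.02]
the job is handed in; nothing more can be done
None
```

The rotor is lying level in the turntable's notches and has been released. The knob is held at the third stop with a 40 N grip. I handed the job in at 19.3 s.

- **Rotor:** before release, its shaft axis measured about 76 mm above the bench at both notches. After release, the wrist picture showed it lying in both. With the knob held, the top and side cameras still show it at seated height across the posts.
- **Knob:** I turned it clockwise in three 24° steps, 71.95° in all by the tool pose. The top and side cameras both put the turntable 72° from home, which is the third stop. I counted the stops by angle; the clicks themselves were not sensed.
- **Forces:** a steady side force of about 5 N remains on the grip because the gripper is about 1 mm off the knob's axis. The highest wrist force I read was about 6 N.
- **Bystanders:** the arm was not brought down near the block, dish or bottle. I did not take a final picture to check them.

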